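# Square up the swivelling fence of a mitre jig and hold it true

### The job

The fence of the little mitre jig has been left off square. Slacken its clamp lever (anticlockwise), then pick up the engineer's square, lay it flat on the jig's plate and press it into the corner of rail and fence, swinging the fence round until stock and blade both bear fully on their faces and the fence stands at a right angle to the rail. Finish while still holding the square pressed home, so that I can nip the clamp up again; do not force the fence while it is clamped, and leave the other things on the bench where they are.

Things in the scene. Friction and masses are not known exactly. Their poses are not given: they have to be found in the camera images.
- corner (a point): Inner corner of the jig, on top of its base plate, where the rail's inner face meets the face of the squared fence. x runs along the rail away from the fence, y points square into the rail's face, z up. The fixed aluminium plate is 12 mm thick (its top 12 mm above the bench, whose top is at z = -4.5 mm here) and spans x -102 to 110, y -95 to 23 mm. The square goes where x > 0, y < 0.
- rail_mid (a point): Middle of the top edge of the rail's inner face. The rail (jig_c1 in the rules) is a fixed steel bar, 98 x 13 mm and only 9 mm high above the plate; its inner face lies along the corner's x axis from x = 12 to 110 mm at y = 0. Mind the saw that hangs between robot and bench (x 0.21 to 0.25, y 0.10 to 0.22, z 0.33 to 0.74 m) and the post right of it.
- fence_pivot (a point): Centre of the fence's pivot, at plate height; turns with the fence. The swivelling fence (fence_c0 in the rules) is a steel bar 14 mm wide, 20 mm high above the plate; its working face runs along the corner's -y axis from y = -1 to -90 mm at x = 0 when square. The pivot lies at x = 0, y = 10 mm from the corner.
- fence (a joint): Angle of the fence in rad: 0 = exactly square to the rail; positive = its free end leans towards +x of the corner, over the square's place (starts at 0.12 to 0.26, the free end up to 27 mm inside). Range -0.15 to 0.35. Fast while the lever is tight (slips at some 15 N); slackened it swings stiffly (0.15 N m, some 2 N at the free end) and stays where it is left.
- clamp_lever (a joint): Turn of the black clamp lever in rad: 0 = tight, grows as it is turned anticlockwise seen from above; stop at 1.3. The clamp lets go of the fence at about 0.4; take it beyond 0.7 to be properly slack. It needs 2 to 3 N at its end and stays where it is left.
- lever_axis (a point): Point on the vertical axis of the clamp lever, at the height of its ball end, 37 mm above the plate (49 mm above the bench); 55 mm to the -x side and 40 mm to the -y side of the corner.
- lever_end (a point): Centre of the ball (15 mm across) at the end of the clamp lever, 52 mm from the lever's axis; the arm behind it is 10 mm thick and slopes down to the hub. When tight, the lever points to the corner's -x, +y side (130 degrees from its x axis).
- square_stock (a point): Centre of the stock of the steel engineer's square, which lies flat. The stock is a dark bar 58 long (x), 16 wide (y), 24 mm high (z), this point half-way up, its outer face 8 mm to +y. Grip it across its 16 mm width, near the top: the rail is only 9 mm high, so a finger has room above it.
- heel (a point): Outer corner (heel) of the square, on its underside, 29 mm to -x and 8 mm to +y of the stock's centre. The stock runs from here along +x; the bright blade (14 wide, 4 thick, 10 to 14 mm above the underside) along -y to 81 mm, its outer edge flush with the stock's end. Pressed home, the heel is at the corner point and their axes agree.
- square: The whole engineer's square, 180 g; origin at the heel, axes as above.
- fence_tip (a point): Free end of the fence's working face, 100 mm from the pivot, at the fence's half height.

How it is judged (in metres and radians):
On the way, in this order (a step that is already met when the one before it is completed fails the run):
1. the clamp lever is slackened (value of joint clamp_lever above 0.7 rad), for 0.1 s.
2. the held square is pressed home in the corner, bearing on rail and fence, and the fence is square (value of joint clamp_lever above 0.7 rad and value of joint fence between -0.025 and 0.025 rad and angle between the x axis of square_stock and the x axis of corner, either way round below 0.03 rad and x of heel in the frame of corner between -0.0035 and 0.0035 m and y of heel in the frame of corner between -0.0035 and 0.0035 m and z of heel in the frame of corner below 0.004 m and contact force between square and jig_c1 above 1 N and contact force between square and fence_c0 above 0.5 N and contact force between the fingers and square above 3 N), for 0.3 s.
At the end, for the whole second after the job is handed in: The gripper still holds the square pressed home: it lies flat on the plate, its heel within 3.5 mm of the corner and its stock parallel to the rail within 0.03 rad, bearing on both rail (over 1 N) and fence (over 0.5 N); the fence is square within 0.025 rad and the lever slack (over 0.7 rad) (all of step 2); the arm keeps its last pose, push and grip.
It fails at once if the fence is forced while its clamp is tight (value of joint clamp_lever below 0.3 rad and distance of fence_tip from where it was at the start of the episode above 0.006 m).
It fails at once if another thing on the bench is pushed away (over 30 mm) (distance of any of ring_clamp, flat_file, brass_gauge, loupe, spool, vial_a, vial_b, tape from where it was at the start of the episode above 0.03 m).
It also fails if it takes over 54 s, if anything falls off the work surface, if the arm or the gripper's body presses on something with over 40 N, if the wrist force passes 120 N, or if a joint passes its speed limit or range.

### The arm

A 6-joint arm with a two-finger parallel gripper is mounted at the origin on a cart in front of the work surface, level with it; the furniture and walls round the work are solid. World frame = base frame: x ahead of the robot, y to its left, z up, the work surface at z = 0. Lengths are in m, angles in degrees, forces in N, time in s.
With the tool pointing down it reaches from about 0.35 to 0.875 m from the base axis. Payload 4.2 kg.
Tool frame: the origin (TCP) lies on the centre line of the jaws, within the pads' length; the fingertips stand 22 mm ahead of it and the grasp point (between the pads) lies 3 mm ahead of it (r.tcp_to_tips is the distance from the TCP to the fingertips, in m); z points along the fingers, y is the line along which they close (so a half turn about z gives the same grasp; the last joint's range is limited). The gripper opens to 87 mm and grips with 3 to 60 N. Pads are 19 mm wide; open, the fingers measure 117 mm over their backs; the gripper's body (75 mm by 190 mm) begins 51 mm behind the grasp point.
Start: joints at [79.618, 22.042, 0.453, 0, -68.411, -14.817], TCP at [0.266, 0.566, 0.245] pointing down, gripper open.
Joint ranges: [-179.83, 179.83], [-69.29, 118.12], [-61.27, 80.66], [-181.25, 117.63], [-171.15, -9.14], [-177.46, 177.46]. Speed limits (degrees/s): [159.86, 159.86, 180, 180, 180, 180].

### API

Orientations are given as a 3x3 rotation matrix whose columns are the frame's x, y, z axes.
In Python, from station import r gives the robot as it stands.
- The arm moves only by the tool apply_moves, never from a script. Its argument "plan" is a list of rows, each an object with "grip": the opening, from 0 (shut) to 1 (fully open); "offset": the shift along the tool's x, y, z in cm, a list of three; "spin": the turn about the tool's z in rad. A call has 1 to 5 rows; each row is the pose to reach, as a shift and turn from the pose commanded when the call began, along the tool's axes at that moment; what a row does not reach only later rows make up. A row lasts 1/10 s, in which the tool goes at most 50 mm and 8.59 degrees, less where a joint would pass 70% of its speed; a pose out of reach is approached as far as the arm can. A call with a gripper value outside its range is refused whole. The fingers move at their own pace and stop on an object; the grip force is fixed at half the most. Time passes only in rows, so rows that repeat a pose let the fingers close. It gives the time, the measured TCP pose, the force, the opening and the grip force at its end, in the units of the state.
- r.sense(): the state, without advancing time (a new reading comes with each control period).
- r.capture(name): name is "scene" or "top"; returns a dict with "img" (480x640x3 uint8, blue, green, red), "depth" (480x640 float32, m along the optical axis (not along the pixel's ray), 0 where there is no reading), "mtx" (3x3 intrinsics, pixels), "R" (3x3) and "t" (3): a world point X has camera coordinates R X + t. Camera axes: x right, y down, z forward; pixel columns grow to the right and rows downward; lengths in m; the calibration is good to about 2 mm. A picture is of the moment at which its call begins.
- r.finish_job(): hands the job in; it is judged then, once.
The state is a dict: "time_s": time; "joints": joint angles; "joint_velocities": joint speeds; "effort": joint torques, N m; "tcp_pos": TCP position; "ee_rot": TCP orientation; "wrist_force": force on the tool from outside, world axes, zero at the start; "moment": the same for the moment, N m; "gripper_width": opening from 0.0 (shut) to 1.0 (fully open); "gripper_force": force on a finger pad.
Only numpy, scipy, OpenCV 4.12 (cv2) and the standard library are available. Lean on these libraries where they do the work, as an engineer would, in place of code of your own. Each camera call takes 0.05 s, during which the arm holds its last target. There are 200 camera calls.

## Working session

There is one attempt and no reset: what is moved stays moved. The work goes in short steps, Python scripts to look and compute and a tool call to move; the robot and the scene stay as the last step left them, time stands still between calls to the robot, and variables do not carry over. Pictures are saved under pics/ and viewed, at most 12 in all, crops included, and the job is handed in when it is done.

Besides the shell and the picture viewer there is one more tool, called as name([rows], argument=value, ...), one row to a line, values as JSON. apply_moves: Moves the arm, as the interface text tells. Its arguments: {"type":"object","properties":{"plan":{"type":"array"}},"required":["plan"]}

```bash
mkdir -p pics; ls; python3 - <<'E'
from station import r
import cv2,numpy as np
s=r.sense(); print({k:np.round(v,3).tolist() for k,v in s.items()}, r.tcp_to_tips)
for n in("scene","top"):
    c=r.capture(n); cv2.imwrite(f"pics/{n}0.png",c["img"]); np.savez(f"{n}0.npz",**c)
    R,t=np.array(c["R"]),np.array(c["t"]); print(n,np.round(-R.T@t,3),np.round(R,3).tolist(),np.round(c["mtx"],1).tolist())
E
```

```text
pics
{'time_s': 0.0, 'joints': [79.618, 22.093, 0.379, -0.03, -68.411, -14.817], 'joint_velocities': [-0.075, 0.04, -0.058, 0.053, 0.067, 0.019], 'effort': [0.001, -39.067, 18.739, 4.219, 0.011, -0.0], 'tcp_pos': [0.266, 0.565, 0.243], 'ee_rot': [[0.905, -0.426, -0.001], [-0.426, -0.905, -0.002], [0.0, 0.002, -1.0]], 'wrist_force': [0.42, 0.049, 0.103], 'moment': [-0.018, 0.03, -0.003], 'gripper_force': 0.0, 'gripper_width': 1.002} 0.022
scene [-0.026  0.084  0.585] [[0.591, -0.807, -0.023], [-0.518, -0.357, -0.777], [0.619, 0.471, -0.629]] [[520.7, 0.0, 317.0], [0.0, 520.7, 239.8], [0.0, 0.0, 1.0]]
top [0.426 0.496 0.964] [[-0.014, -1.0, -0.014], [-0.996, 0.015, -0.089], [0.089, 0.013, -0.996]] [[587.4, 0.0, 311.7], [0.0, 587.4, 231.0], [0.0, 0.0, 1.0]]
```

View pics/scene0.png

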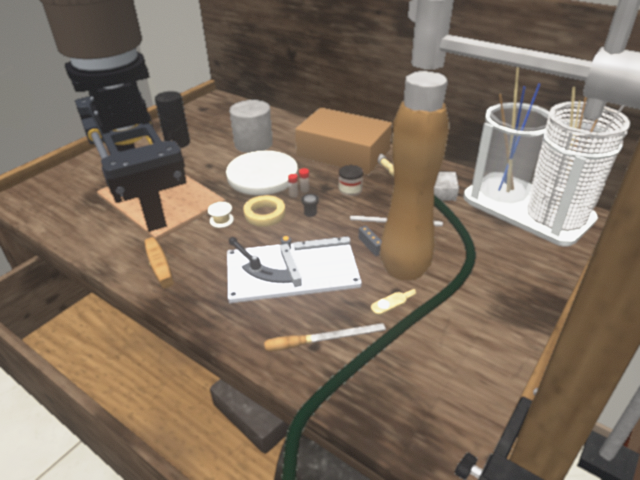

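View pics/top0.png

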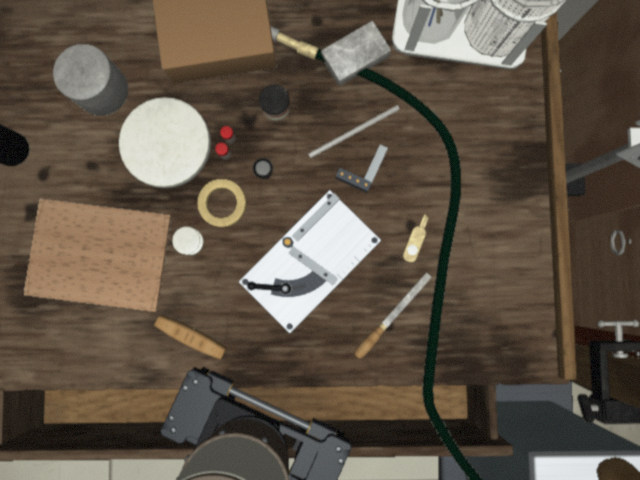

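Scene: the jig (white plate) is in the middle. In the top view the plate corners are at (331,192), (380,239), (290,332) and (240,282). The pivot is near (288,242), the fence tip near (335,280), the lever hub at (285,289) and the ball at (250,286). The square's stock runs (337,175)–(370,187), and its blade goes up to (382,148).

```bash
cat > h.py <<'E'
import numpy as np,cv2
def load(n):
    return dict(np.load(n))
def ray(c,uv,z):
    """pixels -> world points on plane z"""
    uv=np.atleast_2d(np.asarray(uv,float)); R,t=c["R"],c["t"]
    d=(np.linalg.inv(c["mtx"])@np.c_[uv,np.ones(len(uv))].T).T@R; o=-R.T@t
    return o+d*((z-o[2])/d[:,2])[:,None]
def proj(c,X):
    p=(np.atleast_2d(X)@c["R"].T+c["t"])@c["mtx"].T; return p[:,:2]/p[:,2:]
def cloud(c):
    h,w=c["depth"].shape; v,u=np.mgrid[:h,:w]; d=c["depth"]
    P=np.stack([u*d,v*d,d],-1)@np.linalg.inv(c["mtx"]).T
    return (P-c["t"])@c["R"]
E
python3 - <<'E'
from h import *
c=load("top0.npz"); P=cloud(c)
for n,u,v in [("bench",400,200),("bench",230,240),("plate",345,240),("plate",275,310),("fence",315,262),("rail",318,210),("stock",352,180),("ball",250,286),("hub",285,289)]:
    print(n,np.round(P[v-1:v+2,u-1:u+2].reshape(-1,3).mean(0),4))
hsv=cv2.cvtColor(c["img"],cv2.COLOR_BGR2HSV)
m=((hsv[...,1]<45)&(hsv[...,2]>120)).astype(np.uint8); m[:185]=0;m[340:]=0;m[:,:238]=0;m[:,385:]=0
cn=max(cv2.findContours(m,0,1)[0],key=cv2.contourArea)
W=ray(c,cn[:,0,:],0.0075)[:,:2]
rc=cv2.minAreaRect((W*1000).astype(np.float32)); print(rc, cv2.boxPoints(rc))
cr=cv2.resize(c["img"][135:345,230:400],None,fx=3.5,fy=2.8 and 3.5,interpolation=cv2.INTER_CUBIC)
cv2.imwrite("pics/crop0.png",cv2.resize(c["img"][140:340,235:400],None,fx=3,fy=3,interpolation=cv2.INTER_CUBIC))
E
```

```text
bench [ 0.5617  0.3613 -0.0048]
bench [ 0.4994  0.6442 -0.0049]
plate [0.4957 0.4543 0.0063]
plate [0.3839 0.5697 0.0071]
fence [0.4602 0.5037 0.0161]
rail [0.5448 0.4976 0.0145]
stock [0.5925 0.4416 0.0186]
ball [0.4232 0.6048 0.051 ]
hub [0.4177 0.5514 0.037 ]
((463.32244873046875, 512.5149536132812), (120.2969741821289, 213.64942932128906), 44.53481674194336) [[345.52643 546.47754]
 [495.36786 394.18298]
 [581.11847 478.55237]
 [431.27704 630.8469 ]]
```

View pics/crop0.png

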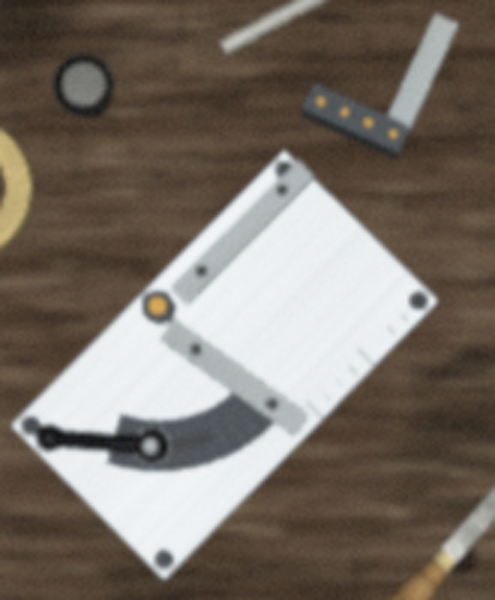

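The crop shows the rail (upper left edge), the fence leaning inward, the lever pointing left, and the square with its heel at about crop (400,155). I'll check the hanging obstacle and what the robot object offers, then work out poses.

```bash
cat >> h.py <<'E'
th=np.radians(-45.47); X=np.array([np.cos(th),np.sin(th)]); Y=np.array([-X[1],X[0]])
C0=np.array([.4862,.5406])
def cw(x,y): return C0+np.array([x,y])@np.array([X,Y])/1000  # corner-frame mm -> world
def wc(p): return np.array([X,Y])@(np.asarray(p)[:2]-C0)*1000
def go(s,x,y,z,yaw=None):
    """print offset (cm) & spin (rad) to world TCP xyz and tool-y yaw (deg)"""
    R=s["ee_rot"]; o=R.T@(np.array([x,y,z])-s["tcp_pos"])*100
    cur=np.degrees(np.arctan2(R[1,1],R[0,1])); 
    sp=0 if yaw is None else -np.radians((yaw-cur+180)%360-180)
    print("offset",np.round(o,2),"spin(short)",round(sp,3),"yaw_y now",round(cur,1))
E
python3 - <<'E'
from h import *
from station import r
print([a for a in dir(r) if a[0]!='_'])
c=load("scene0.npz"); P=cloud(c)
for n,u,v in [("handle",405,250),("handle",415,150),("ring",425,92),("tube",430,30),("bar",520,60),("post",570,350),("hose",460,220),("gripbase",95,20),("wrist",120,110)]:
    print(n,np.round(P[v-1:v+2,u-1:u+2].reshape(-1,3).mean(0),3))
c=load("top0.npz")
# square: stock dark, blade bright, in ROI
g=c["img"].astype(int); roi=np.zeros(g.shape[:2],bool); roi[140:195,330:395]=1
hsv=cv2.cvtColor(c["img"],cv2.COLOR_BGR2HSV)
mb=(roi&(hsv[...,1]<40)&(hsv[...,2]>120)).astype(np.uint8)
ms=(roi&(g[...,0]>g[...,2]-2)&(hsv[...,2]<110)).astype(np.uint8)
for n,m,z in (("blade",mb,.0095),("stock",ms,.0195)):
    k=max(cv2.findContours(m,0,1)[0],key=cv2.contourArea); W=ray(c,k[:,0],z)[:,:2]*1000
    print(n,cv2.minAreaRect(W.astype(np.float32)),cv2.minAreaRect(k))
print("pivot",ray(c,[287.7,242],.03)," model",cw(0,10))
fe=ray(c,[[c_[0]/3+235,c_[1]/3+140] for c_ in((177,320),(307,414))],.0275)[:,:2]
print("fence face top pts in corner frame",[wc(p).round(1) for p in fe])
E
```

```text
['PlanningError', 'capture', 'finish_job', 'sense', 'tcp_to_tips']
handle [0.214 0.195 0.366]
handle [0.215 0.196 0.438]
ring [0.22  0.196 0.471]
tube [0.221 0.198 0.502]
bar [0.226 0.153 0.495]
post [0.263 0.085 0.293]
hose [0.744 0.337 0.003]
gripbase [0.246 0.532 0.45 ]
wrist [0.259 0.554 0.353]
blade ((621.7852783203125, 401.77862548828125), (14.88231372833252, 63.87214660644531), 64.38276672363281) ((375.5014343261719, 163.04232788085938), (9.052770614624023, 38.21860122680664), 24.623563766479492)
stock ((593.0717163085938, 439.79632568359375), (56.74823760986328, 18.080951690673828), 64.30860900878906) ((353.113037109375, 179.55136108398438), (34.92496871948242, 11.007158279418945), 24.443954467773438)
pivot [[0.4921807 0.5467018 0.03     ]]  model [0.49332883 0.54761283]
fence face top pts in corner frame [array([ 1.6, -3.7]), array([ 14.6, -87.9])]
```

apply_moves([
  {"grip":0.35,"offset":[3,-2.5,2],"spin":0.15},
  {"grip":0.35,"offset":[6.3,-5.2,4],"spin":0.3},
  {"grip":0.35,"offset":[6.3,-5.2,4],"spin":0.45},
  {"grip":0.35,"offset":[6.3,-5.2,4],"spin":0.6},
  {"grip":0.35,"offset":[6.3,-5.2,4],"spin":0.7},
])

```text
time_s: 0.6
tcp_pos: [0.3456, 0.5853, 0.2031]
ee_rot: [[0.412, -0.911, -0.001], [-0.911, -0.412, -0.002], [0.002, 0.002, -1.0]]
wrist_force: [0.7, -0.3, 0.3]
gripper_width: 0.635
gripper_force: 0.0
```

```bash
python3 - <<'E'
from h import *
from station import r
s=r.sense(); print(s["time_s"],s["joints"],s["tcp_pos"])
ball=C0*0+np.array([.4241,.6036]); go(s,*ball,.10,-185.5)
c=r.capture("scene"); P=cloud(c).reshape(-1,3); cv2.imwrite("pics/scene1.png",c["img"])
# arm points: z>.2, exclude saw box
k=(P[:,2]>.3)&(P[:,0]>.05)&(P[:,0]<.6)&(P[:,1]>.22)&(P[:,1]<.7)&(np.linalg.norm(P[:,:2],axis=1)<.75)
Q=P[k]
for a in np.arange(.15,.75,.05):
    q=Q[(np.hypot(Q[:,0],Q[:,1])>a)&(np.hypot(Q[:,0],Q[:,1])<a+.05)]
    if len(q)>5: print(round(a,2),len(q),q.min(0).round(3),q.max(0).round(3))
E
```

```text
0.6 [ 7.30314203e+01  2.90177026e+01  5.69722604e+00 -1.28699308e-02
 -6.68141179e+01 -4.86711916e+01] [0.3456046  0.58529739 0.20311433]
offset [ 1.55 -7.92 10.3 ] spin(short) 0.521 yaw_y now -155.6
0.6 4962 [0.192 0.541 0.341] [0.354 0.615 0.473]
0.65 4625 [0.204 0.544 0.3  ] [0.401 0.619 0.452]
0.7 121 [0.328 0.574 0.3  ] [0.403 0.619 0.36 ]
```

apply_moves([
  {"grip":0.35,"offset":[0.4,-2.5,2],"spin":0.15},
  {"grip":0.35,"offset":[1.0,-5.5,5],"spin":0.3},
  {"grip":0.35,"offset":[1.55,-7.9,8],"spin":0.45},
  {"grip":0.35,"offset":[1.55,-7.9,10],"spin":0.52},
  {"grip":0.35,"offset":[1.55,-7.9,10],"spin":0.52},
])

```text
time_s: 1.15
tcp_pos: [0.4228, 0.6021, 0.0991]
ee_rot: [[-0.089, -0.996, -0.005], [-0.996, 0.089, -0.008], [0.009, 0.004, -1.0]]
wrist_force: [-0.2, -0.5, -0.4]
gripper_width: 0.352
gripper_force: 0.0
```

```bash
python3 - <<'E'
from h import *
from station import r
s=r.sense(); print(s["time_s"],np.round(s["joints"],2),s["tcp_pos"],s["gripper_width"])
go(s,.4241,.6036,.055,-185.5)
c=r.capture("top"); np.savez("top1.npz",**c); cv2.imwrite("pics/top1.png",cv2.resize(c["img"][180:380,180:400],None,fx=3,fy=3))
print(proj(c,[[.4241,.6036,.0445],[.4191,.5518,.03]]))
E
```

```text
1.15 [ 67.44  39.28   8.78  -0.09 -60.04 -72.5 ] [0.42278593 0.60213173 0.09914651] 0.3517555930580859
offset [-0.2  -0.14  4.41] spin(short) 0.007 yaw_y now 174.9
[[251.23669824 285.39796673]
 [284.97212393 288.07259134]]
```

View pics/top1.png

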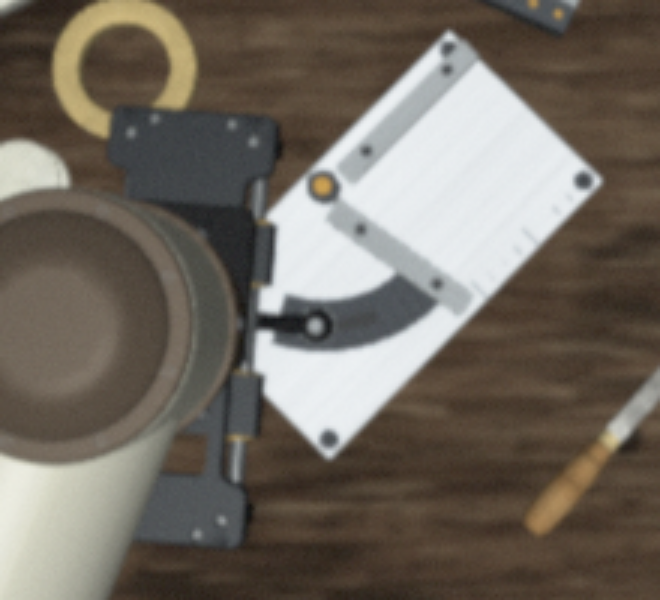

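The gripper now straddles the lever arm at the ball: the ball is hidden beneath the gripper near crop (213,316), and the hub is at (315,326). I'll descend.

apply_moves([
  {"grip":0.35,"offset":[-0.2,-0.1,1.5],"spin":0.0},
  {"grip":0.35,"offset":[-0.2,-0.1,3],"spin":0.0},
  {"grip":0.35,"offset":[-0.2,-0.1,4.4],"spin":0.0},
  {"grip":0.35,"offset":[-0.2,-0.1,4.4],"spin":0.0},
])

```text
time_s: 1.6
tcp_pos: [0.4234, 0.605, 0.0574]
ee_rot: [[-0.089, -0.996, -0.003], [-0.996, 0.089, -0.005], [0.005, 0.002, -1.0]]
wrist_force: [-0.1, -0.8, -0.0]
gripper_width: 0.353
gripper_force: 0.0
```

apply_moves([
  {"grip":0.35,"offset":[0.04,0.67,0],"spin":-0.13},
  {"grip":0.35,"offset":[0.18,1.34,0],"spin":-0.26},
  {"grip":0.35,"offset":[0.39,1.98,0],"spin":-0.39},
  {"grip":0.35,"offset":[0.69,2.58,0],"spin":-0.52},
  {"grip":0.35,"offset":[1.06,3.15,0],"spin":-0.65},
])

```text
time_s: 2.1
tcp_pos: [0.3928, 0.599, 0.0608]
ee_rot: [[0.537, -0.844, 0.001], [-0.844, -0.537, 0.001], [0.0, -0.002, -1.0]]
wrist_force: [2.7, 0.2, -1.7]
gripper_width: 0.35
gripper_force: 1.2
```

apply_moves([
  {"grip":0.35,"offset":[0.04,0.67,0],"spin":-0.13},
  {"grip":0.35,"offset":[0.18,1.34,0],"spin":-0.26},
  {"grip":0.35,"offset":[0.39,1.98,0],"spin":-0.39},
  {"grip":0.35,"offset":[0.69,2.58,0],"spin":-0.52},
  {"grip":0.35,"offset":[0.69,2.58,0],"spin":-0.52},
])

```text
time_s: 2.6
tcp_pos: [0.3739, 0.5798, 0.0613]
ee_rot: [[0.883, -0.47, 0.001], [-0.47, -0.883, 0.002], [-0.0, -0.002, -1.0]]
wrist_force: [-0.3, 0.7, 0.9]
gripper_width: 0.35
gripper_force: 0.3
```

apply_moves([
  {"grip":0.5,"offset":[0,0,-4],"spin":0.0},
  {"grip":0.6,"offset":[0,0,-9],"spin":-0.15},
  {"grip":0.6,"offset":[4,-1.5,-13],"spin":-0.3},
  {"grip":0.6,"offset":[8,-1.5,-13],"spin":-0.45},
  {"grip":0.6,"offset":[12,-1.5,-13],"spin":-0.6},
])

```text
time_s: 3.1
tcp_pos: [0.4889, 0.5366, 0.1941]
ee_rot: [[0.993, 0.114, 0.003], [0.114, -0.993, 0.004], [0.004, -0.004, -1.0]]
wrist_force: [0.6, 0.3, -0.8]
gripper_width: 0.592
gripper_force: 0.0
```

```bash
python3 - <<'E'
from h import *
from station import r
s=r.sense(); print(s["time_s"],np.round(s["joints"],2),s["tcp_pos"],s["gripper_width"])
go(s,.5931,.4398,.15,-25.7)
c=r.capture("top"); np.savez("top2.npz",**c); cv2.imwrite("pics/top2.png",cv2.resize(c["img"][130:370,150:430],None,fx=2.5,fy=2.5))
for f in (.7,1.0,1.3):
    a=th+np.radians(130)+f; print(f,proj(c,[*(cw(-55,-40)+.052*np.array([np.cos(a),np.sin(a)])),.0445]))
c=r.capture("scene"); P=cloud(c).reshape(-1,3); np.savez("scene2.npz",**c)
k=(P[:,2]>.25)&(P[:,0]<.4)&(P[:,1]<.6)&(P[:,1]>.1);Q=P[k]
for z in np.arange(.3,.8,.05):
    q=Q[abs(Q[:,2]-z)<.025]
    if len(q)>5: print("z",round(z,2),len(q),q.min(0).round(3),q.max(0).round(3))
E
```

```text
3.1 [ 6.040e+01  3.367e+01  1.250e+01  4.000e-02 -6.853e+01  3.615e+01] [0.48891187 0.53661626 0.19409328] 0.5923240992034972
offset [ 9.23 10.83  4.4 ] spin(short) -1.008 yaw_y now -83.4
0.7 [[257.16182862 307.60747008]]
1.0 [[264.04575632 314.85503633]]
1.3 [[272.77524559 319.72105909]]
z 0.35 2125 [0.21  0.182 0.336] [0.242 0.218 0.375]
z 0.4 3613 [0.007 0.174 0.375] [0.239 0.216 0.425]
z 0.45 26954 [-0.023  0.112  0.425] [0.24  0.221 0.475]
z 0.5 33007 [-0.011  0.1    0.475] [0.234 0.251 0.525]
z 0.55 5277 [0.024 0.112 0.525] [0.229 0.261 0.548]
```

View pics/top2.png

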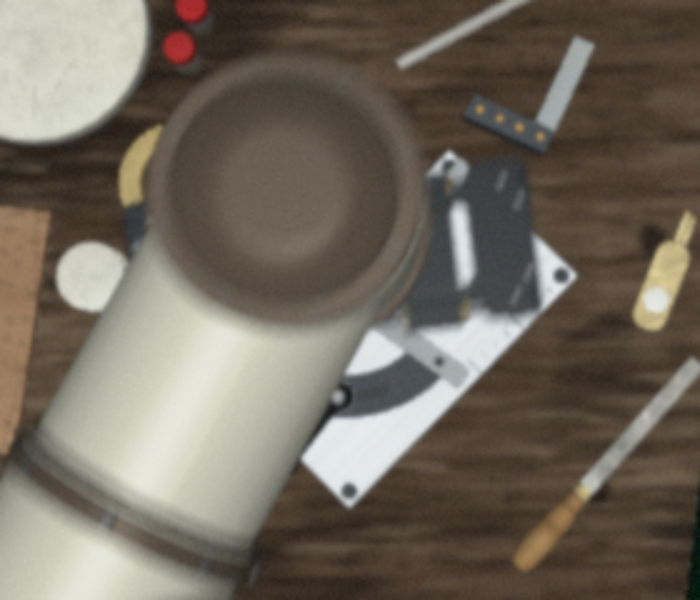

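The lever now points down-left from the hub at crop (340,397), roughly 149° in world, so it is slackened by about 1.1 rad. The square's stock is at crop (508,123). Before swinging right I'll check the forearm's clearance to the saw.

```bash
python3 - <<'E'
from h import *
c=load("top2.npz"); P=cloud(c)
j=np.radians(60.4); u=np.array([np.cos(j),np.sin(j)]); v=np.array([-u[1],u[0]])
Q=P.reshape(-1,3); Q=Q[(Q[:,2]>.28)]
a=Q[:,:2]@u; b=Q[:,:2]@v
for lo in np.arange(.15,.7,.05):
    k=(a>lo)&(a<lo+.05)
    if k.sum()>20: print("top along",round(lo,2),k.sum(),"lat",b[k].min().round(3),b[k].max().round(3),"z",Q[k,2].min().round(3),Q[k,2].max().round(3))
c=load("scene2.npz"); Q=cloud(c).reshape(-1,3); Q=Q[(Q[:,2]>.25)]
a=Q[:,:2]@u; b=Q[:,:2]@v
for lo in np.arange(0,.7,.05):
    k=(a>lo)&(a<lo+.05)&(b>-.01)
    if k.sum()>20: print("scene along",round(lo,2),k.sum(),"lat",b[k].min().round(3),b[k].max().round(3),"z",Q[k,2].min().round(3),Q[k,2].max().round(3))
cv2.imwrite("pics/scene2.png",c["img"])
E
```

```text
top along 0.25 286 lat -0.118 -0.091 z 0.335 0.399
top along 0.3 504 lat -0.113 -0.088 z 0.337 0.391
top along 0.5 684 lat -0.042 -0.031 z 0.535 0.569
top along 0.55 3741 lat -0.04 -0.001 z 0.513 0.571
top along 0.6 9012 lat -0.237 0.036 z 0.28 0.964
top along 0.65 19119 lat -0.241 0.067 z 0.28 0.543
scene along 0.05 1187 lat 0.064 0.064 z 0.585 0.585
scene along 0.15 37510 lat 0.075 0.114 z 0.403 0.517
scene along 0.2 14418 lat 0.074 0.093 z 0.458 0.548
scene along 0.25 83 lat 0.074 0.075 z 0.533 0.544
scene along 0.65 188 lat 0.002 0.053 z 0.435 0.446
```

View pics/scene2.png

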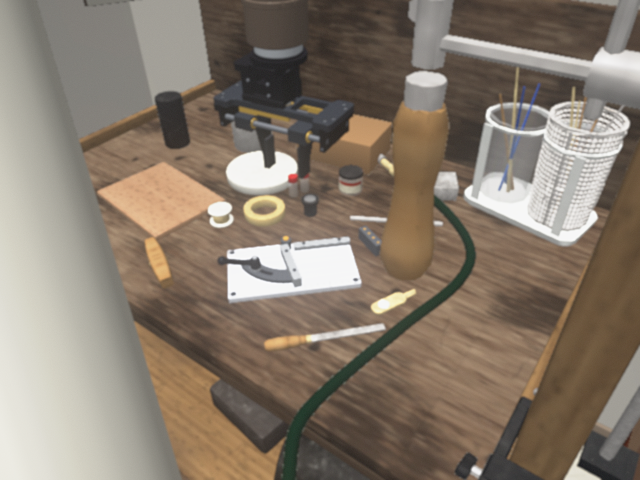

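The view shows the upper arm on the left and the saw handle hanging at px (415,180) with its tube going up at (432,30). I'll quantify the saw's left silhouette at elbow height against the arm pose needed at the square.

```bash
python3 - <<'E'
from h import *
c=load("scene0.npz"); P=cloud(c); 
for v in (5,30,55,90,110,150,200,250):
    row=P[v,370:470]; k=(row[:,0]<.3)&(row[:,2]>.25); q=row[k]
    print(v,k.sum(),"left",q[0].round(3),"mid",q[len(q)//2].round(3),"right",q[-1].round(3))
E
python3 - <<'E'
import numpy as np
L1,L2,hT,off,h=.555,.4256,-.1137,.160,.135
def arm(x,y,z):
    r=np.hypot(x,y); a=np.sqrt(r*r-off*off); j1=np.arctan2(y,x)+np.arcsin(off/r)
    A=np.array([a,z-hT]);D=np.linalg.norm(A)
    e=np.arctan2(A[1],A[0])+np.arccos((D*D+L1*L1-L2*L2)/(2*D*L1))
    return np.degrees(j1),90-np.degrees(e),L1*np.cos(e),h+L1*np.sin(e)
for n,p in {"square":(.593,.440),"sq+12":(.598,.451),"via":(.56,.53),"corner stock":(.501,.514)}.items():
  for z in (.03,.06,.1,.15):
    j,q2,ea,ez=arm(*p,z); u=np.array([np.cos(np.radians(j)),np.sin(np.radians(j))]); v=np.array([-u[1],u[0]])
    for s in ((.235,.21),(.25,.22)): print(n,z,"j1 %.1f q2 %.1f elbow along %.3f z %.3f"%(j,q2,ea,ez),"saw along,lat",np.round([u@s,v@s],3))
E
```

```text
5 44 left [0.227 0.214 0.51 ] mid [0.222 0.199 0.514] right [-0.026  0.084  0.585]
30 35 left [0.224 0.208 0.5  ] mid [0.221 0.197 0.502] right [-0.026  0.084  0.585]
55 40 left [0.223 0.208 0.487] mid [0.223 0.196 0.49 ] right [0.225 0.177 0.492]
90 41 left [0.224 0.211 0.467] mid [0.218 0.196 0.472] right [0.231 0.19  0.469]
110 48 left [0.223 0.213 0.455] mid [0.22  0.197 0.46 ] right [0.233 0.189 0.457]
150 53 left [0.219 0.213 0.431] mid [0.216 0.195 0.438] right [0.232 0.186 0.433]
200 42 left [0.221 0.212 0.394] mid [0.218 0.196 0.403] right [0.23  0.188 0.398]
250 55 left [0.216 0.214 0.355] mid [0.214 0.194 0.366] right [-0.026  0.084  0.585]
square 0.03 j1 49.1 q2 43.6 elbow along 0.383 z 0.537 saw along,lat [ 0.313 -0.04 ]
square 0.03 j1 49.1 q2 43.6 elbow along 0.383 z 0.537 saw along,lat [ 0.33  -0.045]
square 0.06 j1 49.1 q2 41.8 elbow along 0.370 z 0.549 saw along,lat [ 0.313 -0.04 ]
square 0.06 j1 49.1 q2 41.8 elbow along 0.370 z 0.549 saw along,lat [ 0.33  -0.045]
square 0.1 j1 49.1 q2 39.5 elbow along 0.353 z 0.563 saw along,lat [ 0.313 -0.04 ]
square 0.1 j1 49.1 q2
[... 1555 characters left out ...]
 j1 58.6 q2 41.9 elbow along 0.370 z 0.548 saw along,lat [ 0.302 -0.091]
corner stock 0.03 j1 58.6 q2 41.9 elbow along 0.370 z 0.548 saw along,lat [ 0.318 -0.099]
corner stock 0.06 j1 58.6 q2 40.0 elbow along 0.356 z 0.560 saw along,lat [ 0.302 -0.091]
corner stock 0.06 j1 58.6 q2 40.0 elbow along 0.356 z 0.560 saw along,lat [ 0.318 -0.099]
corner stock 0.1 j1 58.6 q2 37.6 elbow along 0.339 z 0.574 saw along,lat [ 0.302 -0.091]
corner stock 0.1 j1 58.6 q2 37.6 elbow along 0.339 z 0.574 saw along,lat [ 0.318 -0.099]
corner stock 0.15 j1 58.6 q2 35.1 elbow along 0.319 z 0.589 saw along,lat [ 0.302 -0.091]
corner stock 0.15 j1 58.6 q2 35.1 elbow along 0.319 z 0.589 saw along,lat [ 0.318 -0.099]
```

Clearance at the square is tight but workable if I approach low and from the far side: the elbow is then further out than the saw.

apply_moves([
  {"grip":0.5,"offset":[3,1,1],"spin":-0.14},
  {"grip":0.5,"offset":[6.5,2,3],"spin":-0.28},
  {"grip":0.5,"offset":[10.6,3.5,5],"spin":-0.42},
  {"grip":0.5,"offset":[10.6,4.9,7],"spin":-0.56},
  {"grip":0.5,"offset":[10.6,4.9,9.4],"spin":-0.7},
])

```text
time_s: 3.7
tcp_pos: [0.5992, 0.4971, 0.0955]
ee_rot: [[0.69, 0.724, -0.0], [0.724, -0.69, -0.001], [-0.001, 0.0, -1.0]]
wrist_force: [-0.4, 0.1, 0.4]
gripper_width: 0.503
gripper_force: 0.0
```

```bash
python3 - <<'E'
from h import *
from station import r
s=r.sense(); print(s["time_s"],np.round(s["joints"],2),np.round(s["effort"],1),s["tcp_pos"],s["gripper_width"])
go(s,.5931,.4398,.06,-25.7)
c=r.capture("scene"); np.savez("scene3.npz",**c)
P=cloud(c); img=c["img"]
j=np.radians(s["joints"][0]); u=np.array([np.cos(j),np.sin(j)]); v=np.array([-u[1],u[0]])
Q=P.reshape(-1,3); Q=Q[Q[:,2]>.3]; a=Q[:,:2]@u; b=Q[:,:2]@v
for lo in np.arange(0.05,.7,.05):
    k=(a>lo)&(a<lo+.05)&(b>-.06)
    if k.sum()>20: print("along",round(lo,2),k.sum(),"lat",b[k].min().round(3),b[k].max().round(3),"z",Q[k,2].min().round(3),Q[k,2].max().round(3))
E
```

```text
3.7 [ 5.153e+01  4.322e+01  1.609e+01  1.000e-02 -6.293e+01  8.484e+01] [ -1.3 -55.3  18.1   3.9  -0.3  -0.9] [0.59919295 0.49714481 0.09550024] 0.5033425629621612
offset [-4.57  3.51  3.56] spin(short) -0.313 yaw_y now -43.6
along 0.15 23035 lat 0.077 0.152 z 0.346 0.43
along 0.2 31492 lat 0.077 0.152 z 0.375 0.483
along 0.25 38988 lat -0.06 0.152 z 0.337 0.531
along 0.3 2822 lat -0.06 0.152 z 0.339 0.53
along 0.45 609 lat -0.021 0.031 z 0.462 0.481
along 0.5 859 lat -0.03 0.041 z 0.438 0.474
along 0.55 561 lat -0.023 0.043 z 0.417 0.462
along 0.6 453 lat -0.021 0.043 z 0.394 0.448
along 0.65 478 lat -0.028 0.041 z 0.369 0.435
```

apply_moves([
  {"grip":0.5,"offset":[-0.5,0.4,2.5],"spin":-0.1},
  {"grip":0.5,"offset":[-1.5,1.2,3.6],"spin":-0.2},
  {"grip":0.5,"offset":[-2.6,2.0,3.6],"spin":-0.31},
  {"grip":0.5,"offset":[-3.6,2.8,3.6],"spin":-0.31},
  {"grip":0.5,"offset":[-4.6,3.5,3.6],"spin":-0.31},
])

```text
time_s: 4.25
tcp_pos: [0.5914, 0.4415, 0.0614]
ee_rot: [[0.439, 0.898, 0.001], [0.898, -0.439, 0.001], [0.001, 0.001, -1.0]]
wrist_force: [-1.0, 1.0, 0.7]
gripper_width: 0.5
gripper_force: 0.0
```

```bash
python3 - <<'E'
from h import *
from station import r
s=r.sense(); print(s["time_s"],np.round(s["joints"],2),np.round(s["effort"],1),s["tcp_pos"])
go(s,.5931,.4398,.0305,-25.7)
c=r.capture("scene"); np.savez("scene4.npz",**c); 
cv2.imwrite("pics/scene4.png",cv2.resize(c["img"][0:300,250:550],None,fx=2,fy=2))
E
```

```text
4.25 [ 4.9260e+01  4.1290e+01  6.7400e+00  2.0000e-02 -5.5390e+01  1.0468e+02] [  0.5 -51.3  16.9   3.6  -0.   -0.1] [0.59139217 0.44151978 0.0614415 ]
offset [-0.08  0.23  3.09] spin(short) -0.006 yaw_y now -26.1
```

View pics/scene4.png

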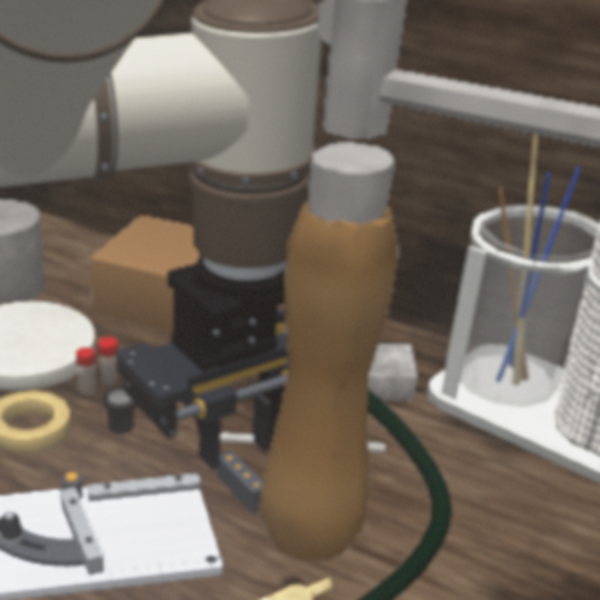

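The arm is clear of the saw. The fingers are either side of the stock, near view (240,480), so I'll descend and grip.

apply_moves([
  {"grip":0.5,"offset":[-0.1,0.2,1],"spin":0.0},
  {"grip":0.5,"offset":[-0.1,0.2,2],"spin":0.0},
  {"grip":0.5,"offset":[-0.1,0.2,3],"spin":0.0},
  {"grip":0.5,"offset":[-0.1,0.2,3],"spin":0.0},
  {"grip":0.4,"offset":[-0.1,0.2,3],"spin":0.0},
])

```text
time_s: 4.8
tcp_pos: [0.5927, 0.4398, 0.0295]
ee_rot: [[0.435, 0.9, -0.001], [0.9, -0.435, -0.001], [-0.001, -0.0, -1.0]]
wrist_force: [0.2, 0.7, 1.1]
gripper_width: 0.465
gripper_force: 0.0
```

apply_moves([
  {"grip":0.3,"offset":[0,0,0],"spin":0.0},
  {"grip":0.2,"offset":[0,0,0],"spin":0.0},
  {"grip":0.1,"offset":[0,0,0],"spin":0.0},
  {"grip":0.0,"offset":[0,0,0],"spin":0.0},
  {"grip":0.0,"offset":[0,0,0],"spin":0.0},
])

```text
time_s: 5.3
tcp_pos: [0.5934, 0.4399, 0.0312]
ee_rot: [[0.436, 0.9, 0.001], [0.9, -0.436, 0.001], [0.001, 0.001, -1.0]]
wrist_force: [1.3, -1.7, 0.6]
gripper_width: 0.179
gripper_force: 30.0
```

Gripped at 15.6 mm with 30 N. I'll lift, backing away from the saw, then swing round to the jig.

apply_moves([
  {"grip":0.0,"offset":[0,0,-1.0],"spin":0.0},
  {"grip":0.0,"offset":[1,0,-2],"spin":0.0},
  {"grip":0.0,"offset":[2.5,0.5,-3],"spin":0.0},
  {"grip":0.0,"offset":[4.5,1,-4],"spin":0.1},
  {"grip":0.0,"offset":[6,1,-5],"spin":0.24},
])

```text
time_s: 5.8
tcp_pos: [0.6281, 0.4897, 0.0807]
ee_rot: [[0.641, 0.767, -0.001], [0.767, -0.641, -0.0], [-0.001, -0.001, -1.0]]
wrist_force: [-0.2, -0.0, -2.2]
gripper_width: 0.178
gripper_force: 30.0
```

```bash
python3 - <<'E'
from h import *
from station import r
s=r.sense(); print(s["time_s"],np.round(s["joints"],2),s["tcp_pos"],s["gripper_width"],s["wrist_force"].round(1) if hasattr(s["wrist_force"],'round') else s["wrist_force"])
print(cw(54,-20)); go(s,*cw(54,-20),.085,-135.5)
E
```

```text
5.8 [ 4.950e+01  4.567e+01  1.888e+01 -4.000e-02 -6.327e+01  9.062e+01] [0.6281426  0.48966668 0.08068043] 0.17811840863366216 [-0.2 -0.  -2.2]
[0.50981159 0.48807865]
offset [-7.71 -8.98 -0.42] spin(short) 1.669 yaw_y now -39.9
```

apply_moves([
  {"grip":0.0,"offset":[0,0,-1.0],"spin":0.15},
  {"grip":0.0,"offset":[-1,-1,-1.5],"spin":0.3},
  {"grip":0.0,"offset":[-2,-2.5,-1.5],"spin":0.45},
  {"grip":0.0,"offset":[-4,-4.5,-1.5],"spin":0.6},
  {"grip":0.0,"offset":[-6,-7,-1.5],"spin":0.75},
])

```text
time_s: 6.3
tcp_pos: [0.5347, 0.4869, 0.0949]
ee_rot: [[0.993, 0.122, -0.002], [0.122, -0.993, -0.001], [-0.002, 0.001, -1.0]]
wrist_force: [-1.3, -0.1, -2.2]
gripper_width: 0.178
gripper_force: 30.0
```

apply_moves([
  {"grip":0.0,"offset":[0,0,0],"spin":0.15},
  {"grip":0.0,"offset":[0,0,0],"spin":0.3},
  {"grip":0.0,"offset":[0,0,0],"spin":0.45},
  {"grip":0.0,"offset":[0,0,0],"spin":0.6},
  {"grip":0.0,"offset":[0,0,0],"spin":0.75},
])

```text
time_s: 6.8
tcp_pos: [0.535, 0.4875, 0.0953]
ee_rot: [[0.81, -0.586, -0.002], [-0.586, -0.81, -0.001], [-0.001, 0.002, -1.0]]
wrist_force: [0.6, -0.3, -1.7]
gripper_width: 0.18
gripper_force: 30.0
```

```bash
python3 - <<'E'
from h import *
from station import r
s=r.sense(); print(s["time_s"],np.round(s["joints"],2),s["tcp_pos"],s["gripper_width"])
go(s,*cw(54,-20),.060,-135.5)
c=r.capture("top"); np.savez("top5.npz",**c); cv2.imwrite("pics/top5.png",cv2.resize(c["img"][150:350,200:420],None,fx=3,fy=3))
E
```

```text
6.8 [ 5.508e+01  3.821e+01  6.050e+00 -5.000e-02 -5.792e+01 -9.200e-01] [0.53500377 0.48749151 0.0953107 ] 0.1804391490624601
offset [-2.07  1.42  3.53] spin(short) 0.168 yaw_y now -125.9
```

View pics/top5.png

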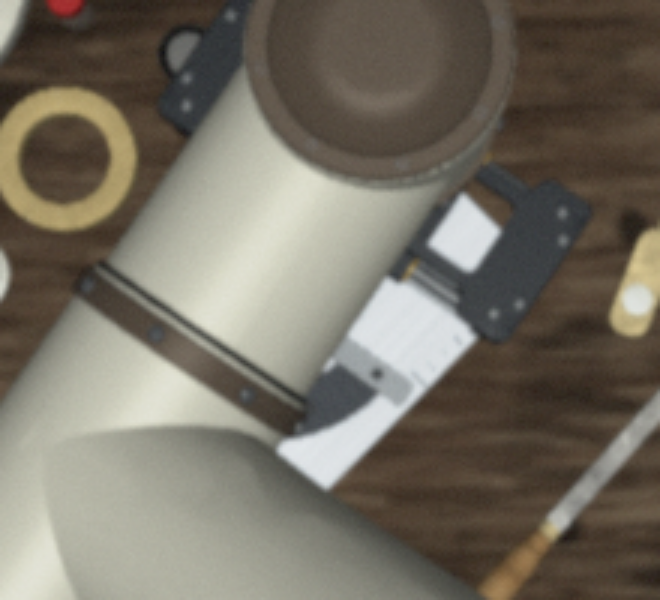

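The top view is mostly hidden by the arm. The square is held under the gripper near crop (440,240), and the fence is visible at (375,370). I'll continue by geometry.

apply_moves([
  {"grip":0.0,"offset":[-1,0.7,1],"spin":0.08},
  {"grip":0.0,"offset":[-2.1,1.4,2],"spin":0.168},
  {"grip":0.0,"offset":[-2.1,1.4,3],"spin":0.168},
  {"grip":0.0,"offset":[-2.1,1.4,3.5],"spin":0.168},
  {"grip":0.0,"offset":[-2.1,1.4,3.5],"spin":0.168},
])

```text
time_s: 7.35
tcp_pos: [0.5106, 0.4881, 0.0595]
ee_rot: [[0.707, -0.708, -0.001], [-0.708, -0.707, -0.002], [0.0, 0.002, -1.0]]
wrist_force: [0.8, 0.3, -2.5]
gripper_width: 0.179
gripper_force: 30.0
```

```bash
python3 - <<'E'
from h import *
from station import r
s=r.sense(); print(s["time_s"],s["tcp_pos"],wc(s["tcp_pos"]),s["wrist_force"])
go(s,*cw(54,-20),.043,-135.5)
c=r.capture("scene"); np.savez("scene6.npz",**c)
e=[[*cw(*p),z] for p,z in (((0,0),.0075),((54,-20),.0315),((25,-93),.0215),((110,0),.0165))]
print(proj(c,e).round(0).tolist())
cv2.imwrite("pics/scene6.png",cv2.resize(c["img"][200:320,210:390],None,fx=4,fy=4,interpolation=cv2.INTER_CUBIC))
E
```

```text
7.35 [0.51059196 0.48811866 0.0594587 ] [ 54.51872867 -19.41562731] [ 0.79416607  0.2811898  -2.47443309]
offset [-0.05  0.06  1.65] spin(short) 0.008 yaw_y now -135.0
[[287.0, 252.0], [319.0, 245.0], [308.0, 281.0], [350.0, 241.0]]
```

View pics/scene6.png

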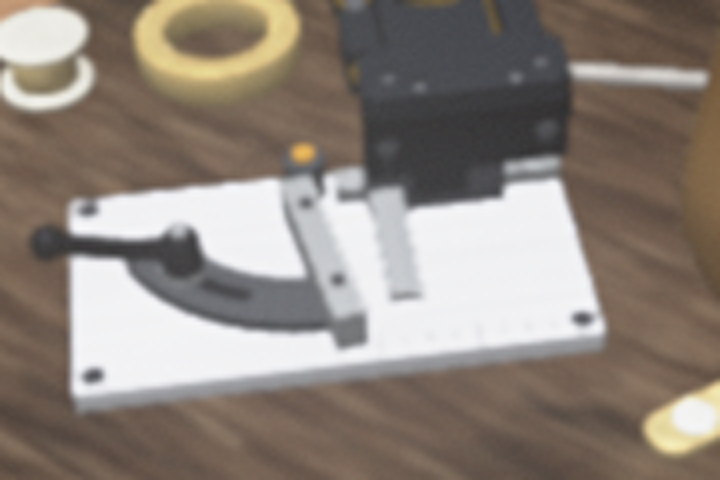

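The view shows the square held over the plate, blade at crop (395,245) and parallel to the axis, clear to the right of the fence (330,260). The lever is slack. I'll lower onto the plate.

apply_moves([
  {"grip":0.0,"offset":[0,0,0.6],"spin":0.008},
  {"grip":0.0,"offset":[0,0,1.1],"spin":0.008},
  {"grip":0.0,"offset":[0,0,1.5],"spin":0.008},
  {"grip":0.0,"offset":[0,0,1.65],"spin":0.008},
  {"grip":0.0,"offset":[0,0,1.65],"spin":0.008},
])

```text
time_s: 7.9
tcp_pos: [0.5106, 0.4885, 0.0439]
ee_rot: [[0.7, -0.714, -0.0], [-0.714, -0.7, -0.0], [0.0, 0.0, -1.0]]
wrist_force: [0.6, 0.7, -1.5]
gripper_width: 0.184
gripper_force: 30.0
```

apply_moves([
  {"grip":0.0,"offset":[0,0,0.1],"spin":0.0},
  {"grip":0.0,"offset":[0,0,0.1],"spin":0.0},
])

```text
time_s: 8.1
tcp_pos: [0.5108, 0.4888, 0.0437]
ee_rot: [[0.7, -0.714, 0.001], [-0.714, -0.7, 0.001], [0.0, -0.001, -1.0]]
wrist_force: [-1.0, -1.2, 0.7]
gripper_width: 0.181
gripper_force: 30.0
```

apply_moves([
  {"grip":0.0,"offset":[0,0,0.1],"spin":0.0},
  {"grip":0.0,"offset":[0,0,0.1],"spin":0.0},
])

```text
time_s: 8.3
tcp_pos: [0.5108, 0.4887, 0.0436]
ee_rot: [[0.7, -0.714, 0.001], [-0.714, -0.7, 0.0], [0.0, -0.001, -1.0]]
wrist_force: [-1.6, -1.6, 4.4]
gripper_width: 0.179
gripper_force: 30.0
```

apply_moves([
  {"grip":0.0,"offset":[0,-0.3,-0.05],"spin":0.0},
  {"grip":0.0,"offset":[0,-0.6,-0.05],"spin":0.0},
  {"grip":0.0,"offset":[0,-0.85,-0.05],"spin":0.0},
  {"grip":0.0,"offset":[0,-0.95,-0.05],"spin":0.0},
  {"grip":0.0,"offset":[0,-0.95,-0.05],"spin":0.0},
])

```text
time_s: 8.8
tcp_pos: [0.5165, 0.4939, 0.0437]
ee_rot: [[0.7, -0.714, -0.002], [-0.714, -0.7, -0.003], [0.001, 0.004, -1.0]]
wrist_force: [-3.7, -4.0, 6.6]
gripper_width: 0.178
gripper_force: 30.0
```

apply_moves([
  {"grip":0.0,"offset":[0,-0.1,0],"spin":0.0},
  {"grip":0.0,"offset":[0,-0.15,0],"spin":0.0},
  {"grip":0.0,"offset":[0,-0.2,0],"spin":0.0},
  {"grip":0.0,"offset":[0,-0.2,0],"spin":0.0},
])

```text
time_s: 9.2
tcp_pos: [0.5178, 0.4952, 0.0437]
ee_rot: [[0.7, -0.714, -0.002], [-0.714, -0.7, -0.003], [0.001, 0.004, -1.0]]
wrist_force: [-4.9, -4.2, 8.2]
gripper_width: 0.18
gripper_force: 30.0
```

apply_moves([
  {"grip":0.0,"offset":[0,0,-0.1],"spin":0.0},
  {"grip":0.0,"offset":[0,0,-0.1],"spin":0.0},
])

```text
time_s: 9.4
tcp_pos: [0.5186, 0.4965, 0.0437]
ee_rot: [[0.7, -0.714, -0.0], [-0.714, -0.7, -0.0], [0.0, 0.0, -1.0]]
wrist_force: [-2.0, -0.8, 1.4]
gripper_width: 0.178
gripper_force: 30.0
```

apply_moves([
  {"grip":0.0,"offset":[0,-0.1,0],"spin":0.0},
  {"grip":0.0,"offset":[0,-0.15,0],"spin":0.0},
  {"grip":0.0,"offset":[0,-0.15,0],"spin":0.0},
])

```text
time_s: 9.7
tcp_pos: [0.5187, 0.4965, 0.0437]
ee_rot: [[0.7, -0.714, -0.003], [-0.714, -0.7, -0.003], [0.0, 0.004, -1.0]]
wrist_force: [-5.3, -3.7, 5.3]
gripper_width: 0.181
gripper_force: 30.0
```

Rail contact made (about 5 N). Now sliding along the rail toward the fence.

apply_moves([
  {"grip":0.0,"offset":[-0.35,0,-0.05],"spin":0.0},
  {"grip":0.0,"offset":[-0.7,0,-0.05],"spin":0.0},
  {"grip":0.0,"offset":[-1.0,0,-0.05],"spin":0.0},
  {"grip":0.0,"offset":[-1.0,0,-0.05],"spin":0.0},
])

```text
time_s: 10.1
tcp_pos: [0.5131, 0.5023, 0.0437]
ee_rot: [[0.699, -0.715, -0.002], [-0.715, -0.699, -0.005], [0.003, 0.005, -1.0]]
wrist_force: [-1.2, -6.7, 2.1]
gripper_width: 0.18
gripper_force: 30.0
```

apply_moves([
  {"grip":0.0,"offset":[-0.3,0,0],"spin":0.0},
  {"grip":0.0,"offset":[-0.6,0,0],"spin":0.0},
  {"grip":0.0,"offset":[-0.9,0,0],"spin":0.0},
  {"grip":0.0,"offset":[-1.0,0,0],"spin":0.0},
  {"grip":0.0,"offset":[-1.0,0,0],"spin":0.0},
])

```text
time_s: 10.6
tcp_pos: [0.5066, 0.5089, 0.0437]
ee_rot: [[0.699, -0.715, -0.001], [-0.715, -0.699, -0.006], [0.003, 0.005, -1.0]]
wrist_force: [1.8, -7.3, 2.4]
gripper_width: 0.183
gripper_force: 30.0
```

```bash
cat > st.py <<'E'
from h import *
from station import r
s=r.sense(); f=np.array(s["wrist_force"]); print(s["time_s"],"corner xy",wc(s["tcp_pos"]).round(2),"z",round(s["tcp_pos"][2],4),"Fx,Fy corner",np.round([X@f[:2],Y@f[:2]],1),"Fz",f[2].round(1),"M",np.round(s["moment"],2),"yaw",round(np.degrees(np.arctan2(s["ee_rot"][1][1],s["ee_rot"][0][1])),2))
E
python3 st.py; python3 - <<'E'
from h import *
from station import r
c=r.capture("scene"); np.savez("scene7.npz",**c)
cv2.imwrite("pics/scene7.png",cv2.resize(c["img"][225:300,250:370],None,fx=6,fy=6,interpolation=cv2.INTER_CUBIC))
print(proj(c,[[*cw(0,-90),.0275],[*cw(0,0),.0275],[*cw(0,-81),.0215]]).round(1).tolist())
E
```

```text
10.6 corner xy [36.88 -7.67] z 0.0437 Fx,Fy corner [ 6.4 -3.9] Fz 2.4 M [-2.26 -0.41  0.07] yaw -135.62
[[291.5, 278.6], [285.8, 242.6], [291.1, 277.5]]
```

apply_moves([
  {"grip":0.0,"offset":[-0.2,0,0],"spin":0.0},
  {"grip":0.0,"offset":[-0.4,0,0],"spin":0.0},
  {"grip":0.0,"offset":[-0.5,0,0],"spin":0.0},
  {"grip":0.0,"offset":[-0.5,0,0],"spin":0.0},
])

```text
time_s: 11.05
tcp_pos: [0.5031, 0.5124, 0.0437]
ee_rot: [[0.699, -0.715, -0.001], [-0.715, -0.699, -0.006], [0.004, 0.005, -1.0]]
wrist_force: [0.6, -7.4, 3.6]
gripper_width: 0.18
gripper_force: 30.0
```

```bash
python3 st.py
```

```text
11.05 corner xy [31.95 -7.68] z 0.0437 Fx,Fy corner [ 5.7 -4.8] Fz 3.6 M [-2.24 -0.47  0.07] yaw -135.62
```

apply_moves([
  {"grip":0.0,"offset":[-0.1,0,0],"spin":0.0},
  {"grip":0.0,"offset":[-0.15,0,0],"spin":0.0},
  {"grip":0.0,"offset":[-0.15,0,0],"spin":0.0},
])

```text
time_s: 11.35
tcp_pos: [0.5026, 0.513, 0.0438]
ee_rot: [[0.699, -0.715, -0.001], [-0.715, -0.699, -0.007], [0.004, 0.005, -1.0]]
wrist_force: [3.2, -8.7, 2.4]
gripper_width: 0.176
gripper_force: 30.0
```

```bash
python3 st.py; python3 - <<'E'
from h import *
from station import r
c=r.capture("scene"); np.savez("scene8.npz",**c)
cv2.imwrite("pics/scene8.png",cv2.resize(c["img"][225:300,250:370],None,fx=6,fy=6,interpolation=cv2.INTER_CUBIC))
E
```

```text
11.35 corner xy [31.2  -7.69] z 0.0438 Fx,Fy corner [ 8.5 -3.9] Fz 2.4 M [-2.61 -0.97  0.1 ] yaw -135.63
```

View pics/scene8.png

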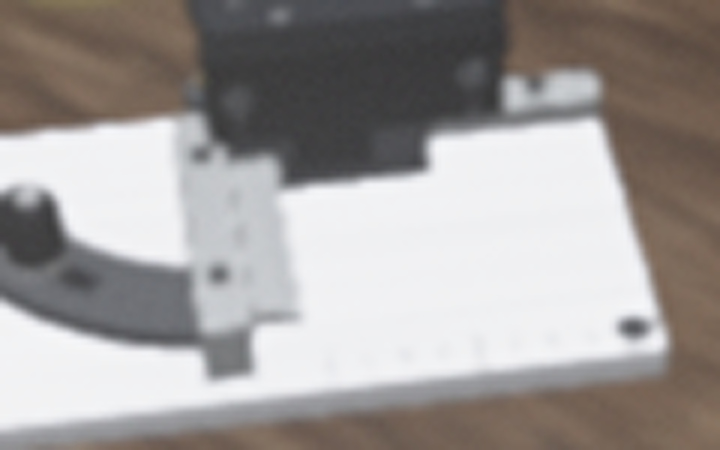

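The fence and blade look flush; the fence's right top edge ends near crop (252,325), against (249,322) predicted for a square fence. A small further push should confirm the stop.

apply_moves([
  {"grip":0.0,"offset":[-0.05,0,0],"spin":0.0},
  {"grip":0.0,"offset":[-0.1,0,0],"spin":0.0},
  {"grip":0.0,"offset":[-0.1,0,0],"spin":0.0},
])

```text
time_s: 11.7
tcp_pos: [0.5025, 0.513, 0.0437]
ee_rot: [[0.699, -0.715, -0.0], [-0.715, -0.699, -0.008], [0.005, 0.006, -1.0]]
wrist_force: [4.8, -10.3, 2.1]
gripper_width: 0.178
gripper_force: 30.0
```

```bash
python3 st.py; python3 - <<'E'
from h import *
from station import r
c=r.capture("scene"); np.savez("scene9.npz",**c); P=cloud(c)
# fence front end: find dark end-face contour & line fit of fence top in depth: points at z~.0275 left of blade
for n in ("scene0.npz","scene8.npz","scene9.npz"):
    c=load(n); Q=cloud(c)[225:300,270:310].reshape(-1,3); q=np.array([[*wc(p),p[2]*1000] for p in Q])
    k=(q[:,2]>24)&(q[:,2]<33)&(q[:,1]<-15)&(q[:,1]>-85)&(q[:,0]>-25)&(q[:,0]<14)
    t=q[k]; 
    # centreline slope of fence top by robust line
    vx,vy,x0,y0=cv2.fitLine(t[:,:2].astype(np.float32),cv2.DIST_HUBER,0,.01,.01).ravel()
    print(n,k.sum(),"fence angle",round(float(np.arctan(-vx/vy)),4),"centre x at y=-50",round(float(x0+(-50-y0)*vx/vy),1))
E
```

```text
11.7 corner xy [31.1  -7.69] z 0.0437 Fx,Fy corner [10.7 -3.8] Fz 2.1 M [-3.03 -1.48  0.11] yaw -135.65
scene0.npz 260 fence angle 0.1809 centre x at y=-50 1.7
scene8.npz 261 fence angle -0.0525 centre x at y=-50 -7.0
scene9.npz 255 fence angle -0.0218 centre x at y=-50 -7.3
```

Hard stop reached: +2.2 N for 0.1 mm, and the fence is square within measurement. I'll press a little more into the rail and let it settle.

apply_moves([
  {"grip":0.0,"offset":[0,-0.05,0],"spin":0.0},
  {"grip":0.0,"offset":[0,-0.1,0],"spin":0.0},
  {"grip":0.0,"offset":[0,-0.1,0],"spin":0.0},
  {"grip":0.0,"offset":[0,-0.1,0],"spin":0.0},
  {"grip":0.0,"offset":[0,-0.1,0],"spin":0.0},
])

```text
time_s: 12.25
tcp_pos: [0.5026, 0.5131, 0.0437]
ee_rot: [[0.699, -0.715, -0.002], [-0.715, -0.699, -0.009], [0.005, 0.008, -1.0]]
wrist_force: [1.9, -11.9, 3.8]
gripper_width: 0.18
gripper_force: 30.0
```

```bash
python3 st.py; python3 - <<'E'
from h import *
from station import r
A=[]
for i in range(8):
    c=r.capture("scene"); Q=cloud(c)[225:300,270:310].reshape(-1,3); q=np.array([[*wc(p),p[2]*1000] for p in Q])
    k=(q[:,2]>24)&(q[:,2]<33)&(q[:,1]<-15)&(q[:,1]>-85)&(q[:,0]>-25)&(q[:,0]<14); t=q[k]
    vx,vy,x0,y0=cv2.fitLine(t[:,:2].astype(np.float32),cv2.DIST_HUBER,0,.01,.01).ravel(); A.append(np.arctan(-vx/vy))
    img=c["img"].astype(float) if i==0 else img+c["img"]
print("fence angle",np.mean(A).round(4),np.std(A).round(4))
cv2.imwrite("pics/fin.png",cv2.resize((img/8).astype(np.uint8)[225:300,250:370],None,fx=6,fy=6,interpolation=cv2.INTER_CUBIC))
print((proj(c,[[*cw(*p),z] for p,z in (((0,-1),.0275),((0,-90),.0275),((-14,-90),.0275),((-14,-1),.0275))])-[250,225])*6)
E
python3 st.py
```

```text
12.25 corner xy [31.11 -7.61] z 0.0437 Fx,Fy corner [ 9.8 -7. ] Fz 3.8 M [-3.37 -0.89  0.12] yaw -135.66
fence angle -0.0277 0.0085
[[215.35337331 107.77020699]
 [249.02128593 321.35983929]
 [195.46587421 327.60284842]
 [165.92022431 113.19352309]]
12.65 corner xy [31.1  -7.63] z 0.0437 Fx,Fy corner [ 9.5 -5.9] Fz 3.0 M [-3.36 -0.96  0.12] yaw -135.66
```

View pics/fin.png

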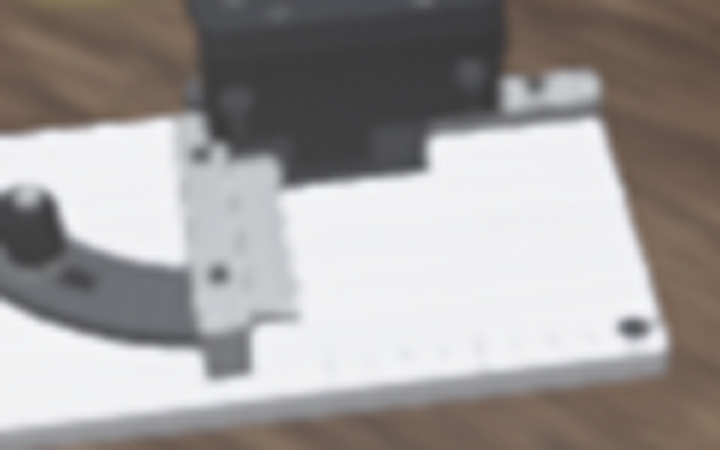

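The final view shows the fence's front top corners at crop (252,327) and (200,330), within a pixel of the squared prediction. The blade is flush and the stock is on the rail, with steady forces (9.5 N fence direction, 6 N rail). Handing in.

```bash
python3 -c "
from station import r
print(r.finish_job())"
```

```text
the job is handed in; nothing more can be done
None
```

I handed the job in with the clamp lever slack at about 1.1 rad and the square held against rail and fence; the last reading showed about 6 N toward the rail and 9.5 N toward the fence. The fence looks square in the camera picture, but a rough depth-based angle read -0.028 rad, just outside your ±0.025 limit, and the hand-in gave no verdict.

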